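Lock the lens collar and bring the long driver out of the enclosure

ROBOT

A 6-joint arm with a two-finger parallel gripper is mounted at the origin on a cart in front of the work surface, level with it; the furniture and walls round the work are solid. World frame = base frame: x ahead of the robot, y to its left, z up, the work surface at z = 0. Lengths are in m, angles in rad, forces in N, time in s.
With the tool pointing down it reaches from about 0.4 to 0.825 m from the base axis. Payload 7 kg.
Tool frame: the origin (TCP) lies between the finger pads; the fingertips stand 8 mm ahead of it and the grasp point (between the pads) lies 11 mm behind it (ctrl.tcp_to_tips is the distance from the TCP to the fingertips, in m); z points along the fingers, y is the direction in which the jaws open and shut (so a half turn about z gives the same grasp; the last joint's range is limited). The gripper opens to 88 mm and grips with 3 to 60 N. Pads are 19 mm wide; open, the fingers measure 130 mm over their backs; the gripper's body (78 mm by 193 mm) begins 47 mm behind the grasp point.
Start: joints at [-0.954, 0.359, 0.012, 0, -1.224, -0.288], TCP at [0.218, -0.639, 0.235] pointing down, gripper open.
Joint ranges: [-3.07, 3.07], [-1.43, 2.12], [-1.02, 1.25], [-3.03, 1.67], [-3.05, -0], [-3.03, 3.03]. Speed limits (rad/s): [2.39, 2.39, 3.01, 3.14, 3.14, 3.14].

INTERFACE

Orientations are given as a unit quaternion [x, y, z, w].
In Python, from workcell import ctrl, let_go, close_gripper, ik, viewer gives the robot as it stands. Calls block until the motion is done:
- ctrl.move_ptp(position, orientation): joint-space move of the TCP to a pose.
- ctrl.servo_line(position, ori=None, feed=0.15): straight line of the TCP; ori=None keeps the orientation; feed is the mean speed in m/s.
- ctrl.set_joints(angles): joint-space move.
- let_go() and close_gripper(squeeze=None): open the fingers fully, or close them until they stop; squeeze is the grip in N (None keeps the last).
- ctrl.wait(seconds).
- ik(position, orientation): joint angles nearest the present ones, or None.
- viewer.snapshot(name): name is "side" or "top" or "wrist"; returns a dict with "pixels" (480x640x3 uint8, red, green, blue), "fx", "fy", "cx", "cy" (pixels), "rvec" (rotation vector, rad) and "tvec" (3), from world to camera coordinates, as OpenCV has them; the wrist camera has in their place "T_tool_cam" (4x4, takes a point from camera to tool coordinates, whose origin is the TCP and whose axes are the flange's). Camera axes: x right, y down, z forward; pixel columns grow to the right and rows downward; lengths in m; the calibration is good to about 2 mm. A picture is of the moment at which its call begins: read the wrist's pose just before it. There is no depth.
A pose or a line that the arm cannot do raises ctrl.Unreachable and nothing moves.
- ctrl.hand_in(): hands the job in, once; it reports no verdict.
Readings, each from a call of its own:
- ctrl.current_time_s(): time.
- ctrl.current_joint_pos(): joint angles.
- ctrl.current_joint_vel(): joint speeds.
- ctrl.current_effort(): joint torques, N m.
- ctrl.current_tcp_pos(): TCP position.
- ctrl.current_ee_rot(): TCP orientation.
- ctrl.current_contact_force(): force on the tool from outside, world axes, zero at the start.
- ctrl.current_torque(): the same for the moment, N m.
- ctrl.current_opening(): finger opening in m.
Only numpy, scipy, OpenCV 4.12 (cv2) and the standard library are available. Lean on these libraries where they do the work, as an engineer would, in place of code of your own. Each camera call takes 0.05 s, during which the arm holds its last target.

TASK

The lens on this open enclosure has been set: first turn its black lock collar clockwise (seen from above) to the stop, so that its yellow lug meets the red mark, then take out the long ball-end driver left lying inside. The driver is longer than the window in the cover, so draw it back and bring it out handle end first, tilted. Finish holding it still in the gripper, with its whole length at least a hand's width (10 cm) above the cover, the collar still locked, and leave the other things on the bench where they are.

Things in the scene. Friction and masses are not known exactly. Their poses are not given: they have to be found in the camera images.
- enclosure: Fixed grey enclosure with a blue cover, 122 (x) x 320 (y) x 54 mm high, on the bench. Origin on the bench top, under the middle of the window; z up, +y along its length towards the lens collar. It reaches from y = -146 to +174 mm. Inner floor at z = 4 mm, cover 50 to 54 mm. Under the cover the hollow goes on to y = -141 mm on one side, but only to y = +98 mm on the collar side.
- window (a point): Centre of the window in the cover, level with the cover's top (54 mm above the bench); axes as the enclosure's. The window is 104 mm long (y -52 to +52) and 112 mm wide (x -56 to +56, the full inner width). A tall solid dark box stands on the bench behind the enclosure, to its right (beyond x = 0.56 m): come to the work from the robot's side of it.
- collar (a joint): Black round knurled lock collar on the enclosure's cover, vertical axis; turns with light friction (0.05 N m) and stays where it is left. 0 = unlocked, grows clockwise seen from above, 1.2 rad = stop, where its yellow lug points at the red mark on the cover (the enclosure's -x). Starts between 0 and 0.4.
- collar_top (a point): Centre of the top of the lock collar, on its axis, 88 mm above the bench, at (0, 136) mm in the enclosure's frame. The part to grip is 40 mm in diameter and extends 27 mm down from here; below that are a wider ring (44 mm) and the lug, reaching 33 mm from the axis.
- driver: Long driver, 164 mm, about 50 g, lying on the enclosure's floor, both ends under the cover, handle towards the collar. Its y axis runs from tip to handle end; origin halfway along, 13 mm off its axis (it may roll: better use the two end points). Dark handle 26 mm in diameter, y = -8 to +82 mm; steel shaft 4.4 mm in diameter to y = -82. Centre of mass in the handle near y = +22.
- driver_tip (a point): Tip of the long driver's shaft, on its axis.
- driver_end (a point): Middle of the end face of the long driver's handle, on its axis.
- short_driver: Bystander: a shorter ball-end driver (134 mm) lying on the open bench at the right; not the one wanted. Origin under its middle.
- lens: Bystander: lens in a small black ring mount, 31 mm high. Origin at its underside.
- vial: Bystander: brown vial, 23 mm in diameter, 52 mm high. Origin at its underside.
- post_holder: Bystander: black post holder with a thumbscrew, 50 mm high. Origin at its underside.

How it is judged:
By the outcome, as a careful person would: the job done as asked, in the order asked, and still so for the second after the job is handed in, while the arm keeps its last pose, push and grip.
It also fails if it takes over 48 s, if anything falls off the work surface, if the arm or the gripper's body presses on something with over 40 N, if the wrist force passes 120 N, or if a joint passes its speed limit or range.

## Working session

There is one attempt and no reset: what is moved stays moved. The work goes in short steps, each a Python script; the robot and the scene stay as the last script left them, time stands still between calls to the robot, and variables do not carry over. Pictures are saved under pics/ and viewed, and the job is handed in when it is done.

```bash
ls; mkdir -p pics
python3 - <<'E'
from workcell import ctrl, viewer
import cv2
print(ctrl.current_time_s())
for n in ["side","top","wrist"]:
    s=viewer.snapshot(n); cv2.imwrite(f"pics/{n}0.png",s["pixels"][:,:,::-1]); print({k:v for k,v in s.items() if k!="pixels"})
print(ctrl.current_time_s())
E
```

```text
pics
0.0
{'fx': 565.0268236823518, 'fy': 565.0268236823518, 'cx': 323.8362857652124, 'cy': 235.62715987949005, 'rvec': array([ 1.73850341,  1.65612909, -0.74703773]), 'tvec': array([-0.06970458, -0.25377818,  1.69394856])}
{'fx': 441.8130293575855, 'fy': 441.8130293575855, 'cx': 322.2910756576545, 'cy': 236.51695769906996, 'rvec': array([ 2.20266105, -2.17728454,  0.03557257]), 'tvec': array([0.0229484 , 0.50200715, 1.1143437 ])}
{'fx': 381.95288964115343, 'fy': 381.95288964115343, 'cx': 315.7427097551943, 'cy': 242.3164346891301, 'T_tool_cam': array([[-2.07062321e-04, -9.52833169e-01, -3.03494496e-01,
         8.25625828e-02],
       [ 9.99999974e-01, -2.25821837e-04,  2.67162043e-05,
        -9.66488566e-05],
       [-9.39917704e-05, -3.03494483e-01,  9.52833191e-01,
        -1.50879597e-01],
       [ 0.00000000e+00,  0.00000000e+00,  0.00000000e+00,
         1.00000000e+00]])}
0.15
```

View pics/side0.png

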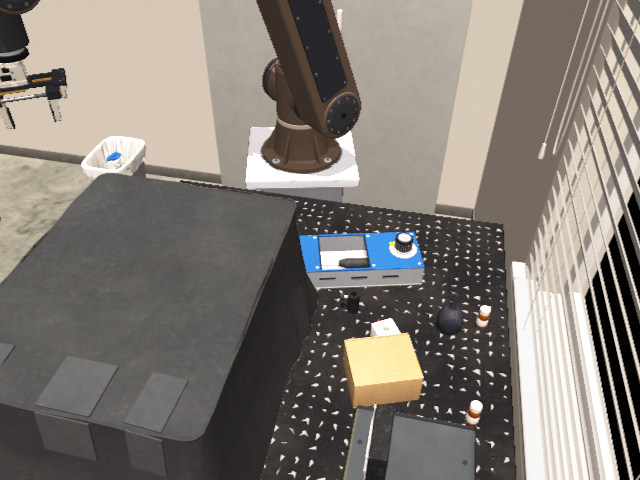

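View pics/top0.png

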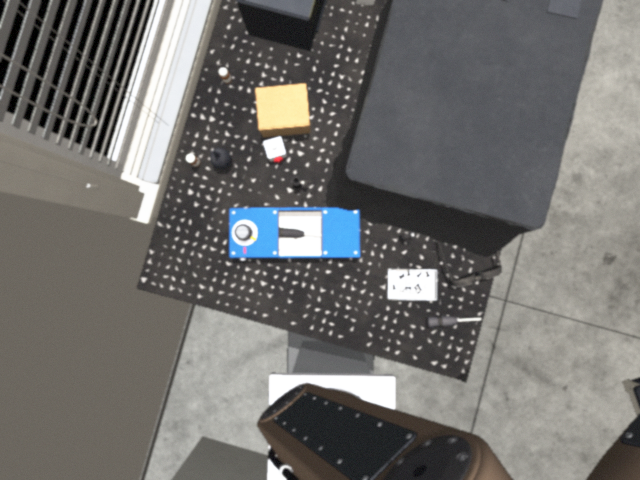

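The top view shows the blue cover at px (228–360, 207–260). The collar is on its left at (243, 232) and the window at (278–322, 211–256), with the dark handle at about (290, 233). I'll measure these next.

```bash
cat > h.py <<'E'
import numpy as np, cv2
from scipy.spatial.transform import Rotation as R
from workcell import ctrl, viewer, let_go, close_gripper, ik
def cam(s, pose=None):
    """returns Rwc(cam->world), origin"""
    if 'rvec' in s:
        M=cv2.Rodrigues(np.array(s['rvec']))[0]; return M.T, -M.T@s['tvec']
    p,q=pose; T=s['T_tool_cam']; Rt=R.from_quat(q).as_matrix()
    return Rt@T[:3,:3], Rt@T[:3,3]+p
def ray(s,uv,z,pose=None):
    uv=np.atleast_2d(np.array(uv,float)); M,o=cam(s,pose)
    d=np.c_[(uv[:,0]-s['cx'])/s['fx'],(uv[:,1]-s['cy'])/s['fy'],np.ones(len(uv))]@M.T
    return o+d*((z-o[2])/d[:,2])[:,None]
def proj(s,P,pose=None):
    M,o=cam(s,pose); c=(np.atleast_2d(P)-o)@M
    return np.c_[c[:,0]/c[:,2]*s['fx']+s['cx'],c[:,1]/c[:,2]*s['fy']+s['cy']]
def pose(): return np.array(ctrl.current_tcp_pos()),np.array(ctrl.current_ee_rot())
def snap(n,f=None):
    p=pose(); s=viewer.snapshot(n)
    if f: cv2.imwrite(f'pics/{f}.png',s['pixels'][:,:,::-1])
    return s,p
E
python3 - <<'E'
from h import *
s,_=snap('top')
im=s['pixels']; hsv=cv2.cvtColor(im,cv2.COLOR_RGB2HSV)
m=cv2.inRange(hsv,(100,120,80),(120,255,255))
cs,_=cv2.findContours(m,cv2.RETR_EXTERNAL,cv2.CHAIN_APPROX_NONE)
c=max(cs,key=cv2.contourArea); 
h=cv2.convexHull(c); P=ray(s,h[:,0],0.054)[:,:2]
r=cv2.minAreaRect((P*1000).astype(np.float32)); print(r); print(cv2.boxPoints(r))
cv2.imwrite('pics/topz.png',cv2.resize(im[195:270,215:375,::-1],None,fx=5,fy=5,interpolation=cv2.INTER_CUBIC))
E
```

```text
((509.08734130859375, 97.88645935058594), (125.74888610839844, 324.6656799316406), 0.684881865978241)
[[444.27698  259.45615 ]
 [448.15778  -65.18633 ]
 [573.8977   -63.683228]
 [570.0169   260.95926 ]]
```

View pics/topz.png

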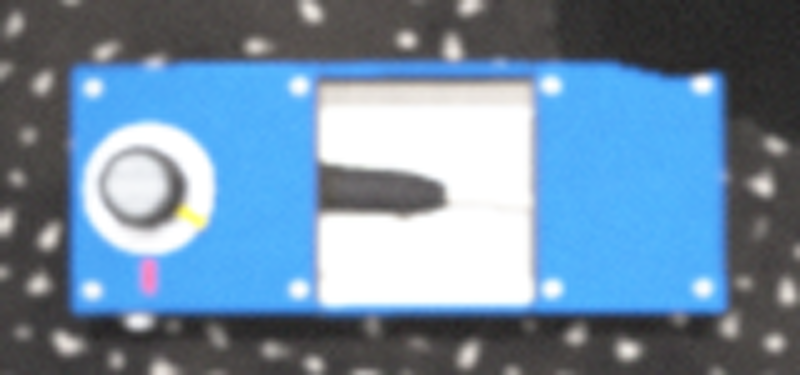

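Blue cover: 126 x 325 mm measured against 122 x 320, which agrees well. That puts the enclosure origin at about (0.509, 0.084), yawed about 0.7°. The fingers are 130 mm over their backs and the window is 112 mm wide, so I need to see the finger shape.

Run:
```python
from h import *
s=cv2.imread('pics/side0.png')
a=cv2.resize(s[50:140,0:80],None,fx=6,fy=6,interpolation=cv2.INTER_CUBIC)
cv2.imwrite('pics/sz.png',a)
```

```text
(no output)
```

View pics/sz.png

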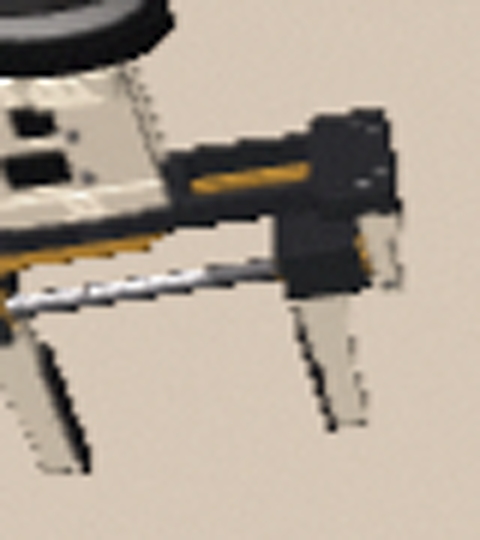

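View pics/wrist0.png

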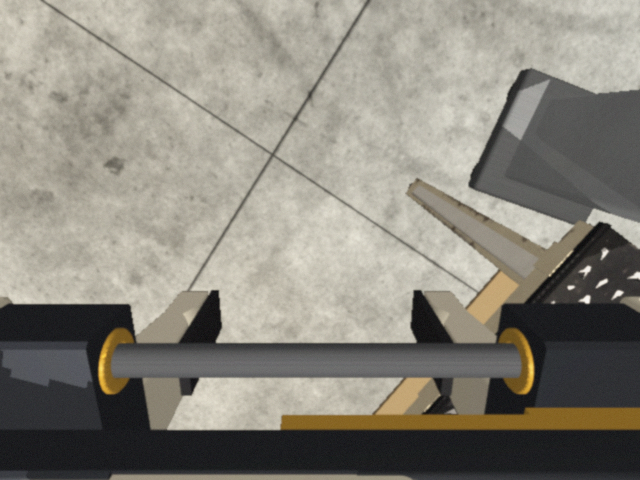

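Run:
```python
from h import *
s=cv2.imread('pics/wrist0.png')
a=cv2.resize(s[270:440,380:560],None,fx=4,fy=4,interpolation=cv2.INTER_CUBIC)
cv2.imwrite('pics/wz.png',a[:600])
s,p=snap('wrist')
T=np.linalg.inv(s['T_tool_cam'])
for y in (44,50,55,60,65):
  for x in (-9.5,9.5):
    for z in (8,-30):
      c=T@np.array([x/1e3,y/1e3,z/1e3,1]); print(x,y,z,(c[0]/c[2]*s['fx']+s['cx']).round(),(c[1]/c[2]*s['fy']+s['cy']).round())
print(ctrl.current_opening())
```

```text
-9.5 44 8 410.0 326.0
-9.5 44 -30 433.0 378.0
9.5 44 8 413.0 289.0
9.5 44 -30 438.0 334.0
-9.5 50 8 422.0 326.0
-9.5 50 -30 449.0 378.0
9.5 50 8 426.0 289.0
9.5 50 -30 455.0 334.0
-9.5 55 8 433.0 326.0
-9.5 55 -30 463.0 378.0
9.5 55 8 437.0 289.0
9.5 55 -30 469.0 334.0
-9.5 60 8 444.0 326.0
-9.5 60 -30 476.0 378.0
9.5 60 8 448.0 289.0
9.5 60 -30 483.0 334.0
-9.5 65 8 454.0 326.0
-9.5 65 -30 489.0 378.0
9.5 65 8 459.0 289.0
9.5 65 -30 497.0 334.0
0.08759212677240091
```

View pics/wz.png

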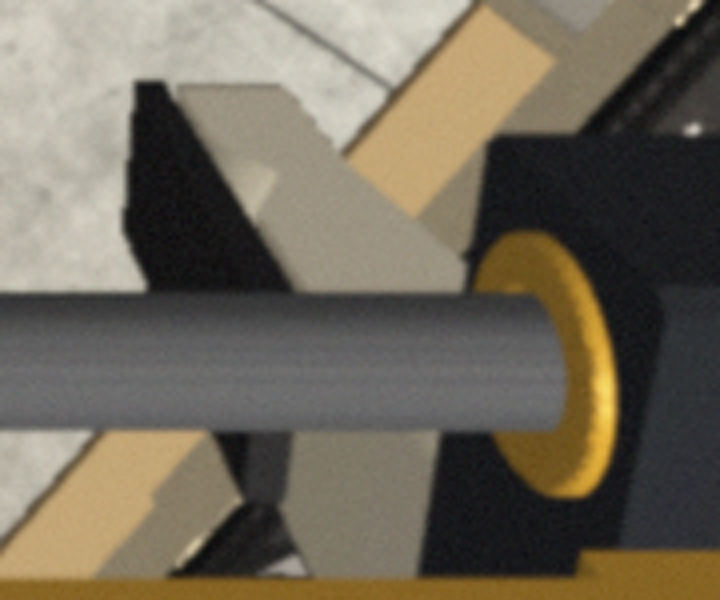

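Tip backs measure about 122 mm, so the open fingers only fit the window diagonally, at about 42° yaw. Next I'll locate the box, then move to a hover over the collar and look.

```bash
cat >> h.py <<'E'
def q(psi,phi=0.0):
    "tool down, yaw psi about z, then tilt phi about world x (+y side goes up)"
    return (R.from_euler('x',phi)*R.from_euler('z',psi)*R.from_euler('x',np.pi)).as_quat()
O=np.array([0.509,0.084]); TH=0.012
def W(x,y,z,): # enclosure mm -> world
    c,s=np.cos(TH),np.sin(TH); return np.array([O[0]+(c*x-s*y)/1e3,O[1]+(s*x+c*y)/1e3,z/1e3])
def E(P):
    d=np.asarray(P)[...,:2]-O; c,s=np.cos(TH),np.sin(TH)
    return np.stack([c*d[...,0]+s*d[...,1],-s*d[...,0]+c*d[...,1]],-1)*1e3
E
python3 - <<'E'
from h import *
ss,_=snap('side'); st,_=snap('top')
def P(s):
    M,o=cam(s); K=np.array([[s['fx'],0,s['cx']],[0,s['fy'],s['cy']],[0,0,1]]); return K@np.c_[M.T,-M.T@o]
X=cv2.triangulatePoints(P(ss),P(st),np.array([[297.],[200]]),np.array([[350.],[180]])); print('box corner',(X[:3]/X[3]).T)
print('box front right bottom',ray(st,[[505,250],[360,215],[545,228]],0), ray(st,[[545,228],[350,180]],0.3))
X=cv2.triangulatePoints(P(ss),P(st),np.array([[403.],[236]]),np.array([[243.],[232]])); print('collar',(X[:3]/X[3]).T, W(0,136,88))
for psi in np.arange(-3,3.1,.5):
    a=ik(W(0,136,88)+[0,0,.1],q(psi)); b=ik(W(0,136,74),q(psi-1.1))
    print(round(psi,2), None if a is None else a.round(2)[[3,4,5]], None if b is None else b.round(2)[[3,4,5]])
E
```

```text
box corner [[ 0.60214699 -0.02199991  0.26988058]]
box front right bottom [[ 4.73011134e-01 -4.38810114e-01  0.00000000e+00]
 [ 5.58945879e-01 -6.76748276e-02  0.00000000e+00]
 [ 5.30520336e-01 -5.41037884e-01  2.22044605e-16]] [[ 0.50882736 -0.39527151  0.3       ]
 [ 0.59653199 -0.02720943  0.3       ]]
collar [[0.50666668 0.21704209 0.09104111]] [0.50736804 0.21999021 0.088     ]
-3.0 [-0.   -1.05 -2.19] [ 0.   -0.79  2.99]
-2.5 [-0.   -1.05 -1.69] [-0.   -0.79 -2.79]
-2.0 [ 0.   -1.05 -1.19] [-0.   -0.79 -2.29]
-1.5 [ 0.   -1.05 -0.69] [-0.   -0.79 -1.79]
-1.0 [ 0.   -1.05 -0.19] [-0.   -0.79 -1.29]
-0.5 [ 0.   -1.05  0.31] [ 0.   -0.79 -0.79]
0.0 [ 0.   -1.05  0.81] [ 0.   -0.79 -0.29]
0.5 [ 0.   -1.05  1.31] [ 0.   -0.79  0.21]
1.0 [ 0.   -1.05  1.81] [ 0.   -0.79  0.71]
1.5 [ 0.   -1.05  2.31] [ 0.   -0.79  1.21]
2.0 [ 0.   -1.05  2.81] [ 0.   -0.79  1.71]
2.5 [ 0.   -1.05 -2.98] [ 0.   -0.79  2.21]
3.0 [-0.   -1.05 -2.48] [ 0.   -0.79  2.71]
```

The box's near corner is at about (0.602, -0.022), height about 0.27, and its face slants to about (0.51, -0.39). I'll go round it close to the robot.

Run:
```python
from h import *
ctrl.servo_line([0.22,-0.42,0.30],feed=0.4); print(ctrl.current_time_s())
ctrl.move_ptp(W(-40,90,280),q(0.55)); print(ctrl.current_time_s())
ctrl.wait(0.2)
s,p=snap('wrist','w1'); print(p,ctrl.current_time_s())
np.save('w1p.npy',np.r_[p[0],p[1]])
for P in (W(0,0,54),W(0,136,88),W(-52,0,54),W(0,52,54),W(0,0,17)): print(proj(s,P,p).round())
```

```text
1.075
3.3667
(array([0.46808537, 0.17300566, 0.28009815]), array([ 9.62588902e-01,  2.70966043e-01,  9.40020274e-05, -3.82846219e-05])) 3.6167
[[412. 218.]]
[[293. 150.]]
[[383. 260.]]
[[369. 192.]]
[[404. 210.]]
```

View pics/w1.png

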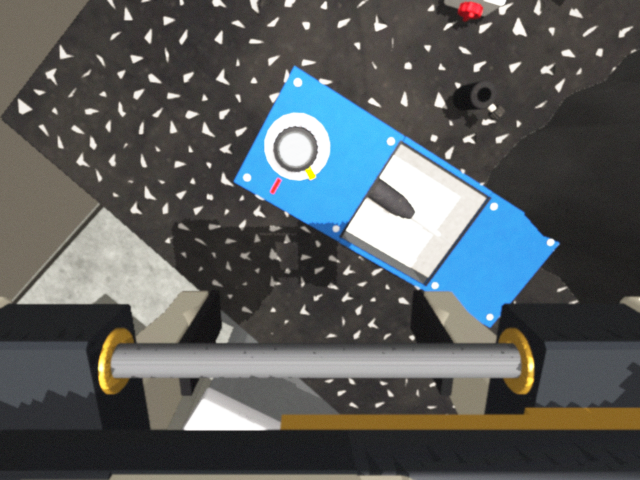

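The collar top is seen at px (296, 149) and was predicted at (293, 150). The window corners are at about (402, 142), (487, 200), (427, 283) and (342, 235), and the handle nose is at (412, 213). I'll refine these numerically.

Run:
```python
from h import *
s=viewer.snapshot('wrist'); v=np.load('w1p.npy'); p=(v[:3],v[3:]); im=s['pixels']
hsv=cv2.cvtColor(im,cv2.COLOR_RGB2HSV)
m=cv2.inRange(hsv,(100,120,80),(120,255,255))
n,l,st,_=cv2.connectedComponentsWithStats(m); i=1+np.argmax(st[1:,4]); m=(l==i).astype(np.uint8)*255
cs,hi=cv2.findContours(m,cv2.RETR_CCOMP,cv2.CHAIN_APPROX_NONE)
for c,h in zip(cs,hi[0]):
    if cv2.contourArea(c)>1500:
        P=ray(s,c[:,0],0.054,p)[:,:2]*1e3; r=cv2.minAreaRect(P.astype(np.float32)); print('hole' if h[3]>=0 else 'outer',r)
def cen(m): ys,xs=np.nonzero(m); return [xs.mean(),ys.mean()],len(xs)
for nm,lo,hi_ in (('yel',(22,120,120),(35,255,255)),('red',(165,100,100),(180,255,255))):
    mm=cv2.inRange(hsv,lo,hi_); mm[:120]=0; mm[220:]=0; mm[:,:240]=0; mm[:,360:]=0
    c,k=cen(mm); print(nm,c,k,E(ray(s,c,0.057,p)))
print('collar top',E(ray(s,[296,149],.088,p)))
# handle: dark inside window
win=np.array([(402,146),(483,201),(427,279),(347,235)]); w=np.zeros(m.shape,np.uint8); cv2.fillConvexPoly(w,win,255)
d=cv2.inRange(hsv,(0,0,0),(180,255,90))&w
n,l,st,_=cv2.connectedComponentsWithStats(d); i=1+np.argmax(st[1:,4]); ys,xs=np.nonzero(l==i)
X=E(ray(s,np.c_[xs,ys],0.020,p)); print('handle ext',X.min(0),X.max(0),len(X))
for a in range(-20,60,8):
    k=X[(X[:,1]>=a)&(X[:,1]<a+8)]
    if len(k): print(a,k[:,0].min().round(1),k[:,0].max().round(1))
cv2.imwrite('pics/w1z.png',cv2.resize(im[130:290,330:500,::-1],None,fx=3.5,fy=3.5,interpolation=cv2.INTER_CUBIC))
```

```text
outer ((510.62908935546875, 96.86100006103516), (124.25630950927734, 321.7042236328125), 0.8404635190963745)
hole ((511.0534973144531, 82.86679077148438), (112.91771697998047, 110.82930755615234), 0.8778268694877625)
hole ((508.86651611328125, 218.99142456054688), (65.23977661132812, 65.45849609375), 31.43119239807129)
yel [np.float64(309.77777777777777), np.float64(172.63888888888889)] 72 [[-12.94301777 112.15780579]]
red [np.float64(275.35), np.float64(185.675)] 40 [[-41.13878224 134.75387505]]
collar top [[  2.19122786 134.50585289]]
handle ext [-8.60953851 -8.69331963] [-2.56689958 40.61390331] 153
-12 -4.4 -2.7
-4 -6.7 -3.1
4 -8.6 -4.1
12 -8.6 -3.8
20 -7.9 -3.2
28 -7.5 -3.6
36 -7.2 -2.6
```

View pics/w1z.png

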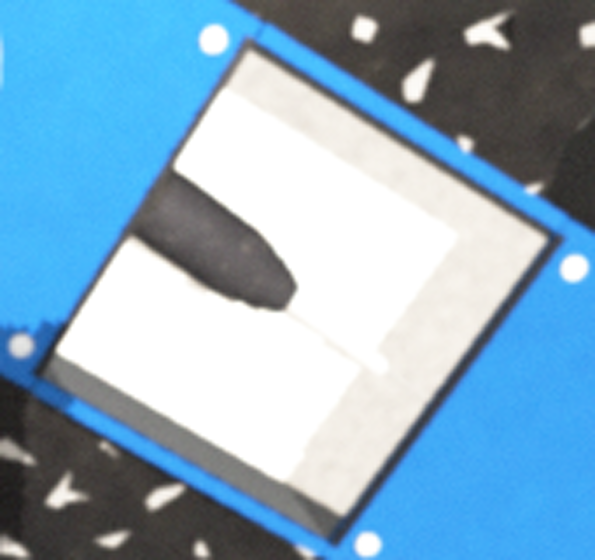

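```bash
sed -i 's/^O=.*/O=np.array([0.5104,0.0832]); TH=0.0143/' h.py
python3 - <<'E'
from h import *
s=viewer.snapshot('wrist'); v=np.load('w1p.npy'); p=(v[:3],v[3:])
print(E(ray(s,[[413,216],[379,180],[368,198],[373.5,189]],.017,p)))
C=W(0,136,75); up=C+[0,0,.06]
ctrl.move_ptp(up,q(0.55)); ctrl.servo_line(C,feed=0.12)
print(ctrl.current_time_s(),ctrl.current_contact_force())
close_gripper(15); print(ctrl.current_opening(),ctrl.current_time_s(),ctrl.current_contact_force())
for a in (0.15,-0.25,-0.62):
    ctrl.servo_line(C,q(a),feed=0.15); print(a,ctrl.current_time_s(),ctrl.current_torque().round(2),ctrl.current_contact_force().round(1))
E
```

```text
[[ -1.56508933 -12.06460871]
 [ 12.53803997  42.55946275]
 [-10.04846999  42.06811003]
 [  1.3254947   42.31554217]]
5.0417 [0.9931659  0.42876603 0.51053159]
0.039529376266541155 5.8667 [ 0.96536319 -1.83979988  0.47804582]
0.15 6.4167 [-0.54 -0.21 -0.05] [ 2.1 -1.1 -0.7]
-0.25 6.9667 [-0.23 -0.24 -0.04] [ 0.8 -0.4 -0.3]
-0.62 7.4833 [0.26 0.13 0.06] [-0.4  0.2  0.6]
```

Run:
```python
from h import *
C=W(0,136,75)
ctrl.servo_line(C,q(-0.72),feed=0.15); print(ctrl.current_torque().round(2),ctrl.current_contact_force().round(1))
let_go(); print(ctrl.current_time_s(),ctrl.current_opening())
ctrl.servo_line(C+[-0.02,-.01,.13],feed=0.25); ctrl.wait(.1)
s,p=snap('wrist','w2'); np.save('w2p.npy',np.r_[p[0],p[1]]); print(ctrl.current_time_s())
```

```text
[ 0.36  0.12 -0.05] [0.7 0.5 1.5]
8.6833 0.0877305758009575
9.5083
```

View pics/w2.png

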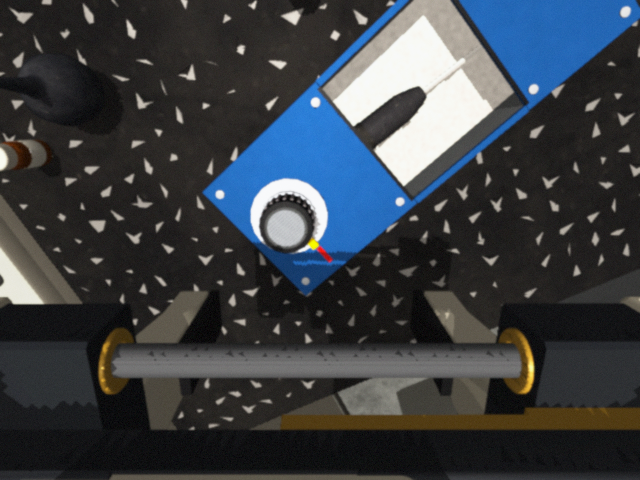

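The yellow lug at (313, 243) points straight at the red mark at (326, 256). I'll check that numerically and remeasure the driver.

Run:
```python
from h import *
im=cv2.imread('pics/w2.png')[:,:,::-1]; s=viewer.snapshot('wrist'); v=np.load('w2p.npy'); p=(v[:3],v[3:])
hsv=cv2.cvtColor(im.copy(),cv2.COLOR_RGB2HSV)
for nm,lo,hi_ in (('yel',(22,120,120),(35,255,255)),('red',(0,150,120),(6,255,255))):
    mm=cv2.inRange(hsv,lo,hi_); mm[:225]=0; mm[275:]=0; mm[:,:280]=0; mm[:,360:]=0
    ys,xs=np.nonzero(mm); print(nm,len(xs),E(ray(s,[xs.mean(),ys.mean()],0.058 if nm=='yel' else .054,p)))
m=cv2.inRange(hsv,(100,120,80),(120,255,255)); cs,hi=cv2.findContours(m,cv2.RETR_CCOMP,cv2.CHAIN_APPROX_NONE)
for c,h in zip(cs,hi[0]):
    if cv2.contourArea(c)>3000 and h[3]>=0: r=cv2.minAreaRect(E(ray(s,c[:,0],.054,p)).astype(np.float32)); print(r)
g=im[60:210,310:540].copy(); cv2.imwrite('pics/w2z.png',cv2.resize(g[:,:,::-1],None,fx=3.4,fy=3.4,interpolation=cv2.INTER_CUBIC))
```

```text
yel 79 [[-28.68454929 136.22143491]]
red 41 [[-42.49085946 136.10584703]]
((-4.290821075439453, 133.10940551757812), (75.90219116210938, 64.43560028076172), 35.620670318603516)
```

View pics/w2z.png

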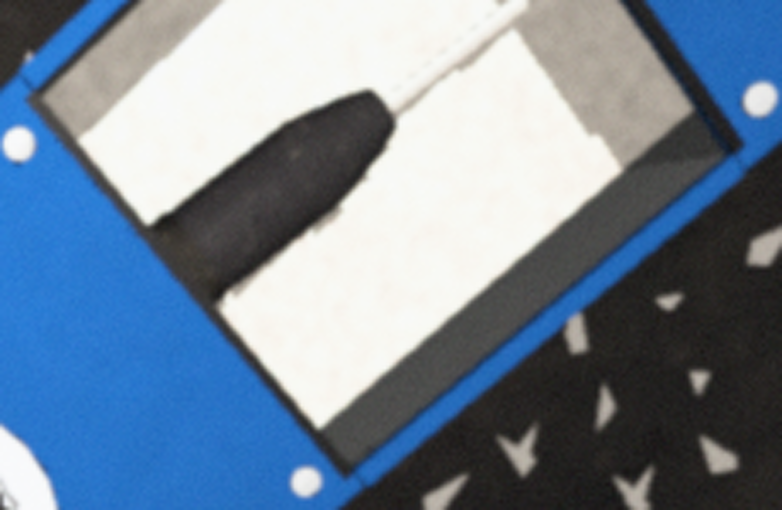

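The lug is at y = 136.2 and the mark at y = 136.1, so the collar is locked. The driver's nose lies near y = -12, which leaves only the tapered part of the handle at the window centre. I'll first draw the driver back by pressing closed fingertips lightly on the handle and dragging it.

Run:
```python
from h import *
s=viewer.snapshot('wrist'); v=np.load('w2p.npy'); p=(v[:3],v[3:])
print(E(ray(s,[[423.2,90.3],[354,126],[373.8,148.8]],.017,p)))
H=np.pi/2
for nm,P,o in [('press',W(1,36,38),q(-H)),('diag',W(0,0,14.5),q(-H-.73)),('yaw0',W(0,0,14.5),q(-H)),('back',W(-5,-25,14.5),q(-H)),('tilt',W(-5,-25,40),q(-H,.35)),('out',W(-5,80,90),q(-H,.35)),('up',W(-5,70,250),q(-H,.35))]:
    a=ik(P,o); print(nm,None if a is None else a.round(2))
```

```text
[[ -1.17138376 -11.34905032]
 [ 15.60606705  49.22109285]
 [-10.15507306  48.736013  ]]
press [ 0.6   0.33 -0.56  0.   -0.68 -0.6 ]
diag [ 0.54  0.36 -0.59 -0.   -0.62 -1.27]
yaw0 [ 0.54  0.36 -0.59  0.   -0.62 -0.54]
back [ 0.5   0.35 -0.61  0.   -0.61 -0.5 ]
tilt [ 0.2   0.34 -0.4  -0.48 -0.81  0.13]
out [ 0.42  0.26 -0.39 -0.44 -0.83 -0.14]
up [ 0.42  0.08 -0.22 -0.35 -1.15 -0.29]
```

Run:
```python
from h import *
H=np.pi/2
close_gripper(20); print(ctrl.current_opening())
ctrl.move_ptp(W(1.5,35,110),q(-H)); ctrl.servo_line(W(1.5,35,41),feed=.15); print(ctrl.current_time_s())
f0=ctrl.current_contact_force()[2]
z=39
while z>32:
    ctrl.servo_line(W(1.5,35,z),feed=.03); f=ctrl.current_contact_force()[2]; print(z,round(f-f0,1),ctrl.current_tcp_pos()[2].round(4))
    if f-f0>8: break
    z-=1
print(ctrl.current_time_s())
```

```text
0.00046928284484808126
12.3333
39 0.7 0.0398
38 -0.4 0.0382
37 5.6 0.0378
36 13.5 0.0376
13.3333
```

Run:
```python
from h import *
for y in (25,15,7):
    ctrl.servo_line(W(1.5,y,36.3),feed=.06); print(y,ctrl.current_contact_force().round(1),ctrl.current_tcp_pos().round(4))
ctrl.servo_line(W(1.5,7,100),feed=.2); 
ctrl.servo_line(W(-30,50,200),feed=.3);ctrl.wait(.1)
s,p=snap('wrist','w3'); np.save('w3p.npy',np.r_[p[0],p[1]]); print(ctrl.current_time_s(), proj(s,W(0,0,54),p))
```

```text
25 [ 0.4  0.1 10. ] [0.5133 0.109  0.0377]
15 [-0.2  0.8  9. ] [0.5137 0.0992 0.0377]
7 [-0.2  0.9  9.5] [0.5139 0.0912 0.0377]
15.3917 [[274.10413917 167.15765666]]
```

View pics/w3.png

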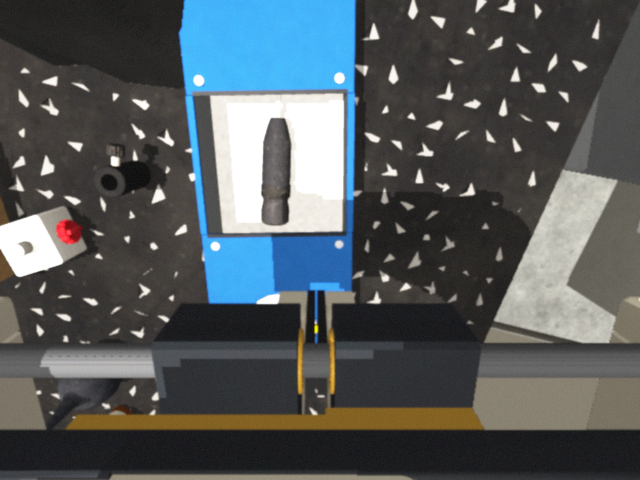

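The drag worked: the whole handle now lies in the window, nose at (278, 118) and end at (275, 224).

Run:
```python
from h import *
s=viewer.snapshot('wrist'); v=np.load('w3p.npy'); p=(v[:3],v[3:])
print(E(ray(s,[[278,118],[275,224]],.017,p)),E(ray(s,[[262,168],[291,168]],.017,p)))
print(E(ray(s,[[193,93],[347,91],[354,235],[208,235]],.054,p)), ctrl.current_time_s())
```

```text
[[ -1.1613481  -35.99520139]
 [  5.57626036  54.5746743 ]] [[ 14.41788842   4.67181502]
 [-10.51779273   5.04479032]]
[[ 56.01056043 -53.70135899]
 [-55.14731897 -53.42131207]
 [-61.87294956  54.98284529]
 [ 55.85789857  53.18389461]] 15.4417
```

Run:
```python
from h import *
o=q(-np.pi/2-.73+TH)
let_go(); ctrl.move_ptp(W(0,0,100),o); ctrl.servo_line(W(0,0,68),feed=.15)
f0=ctrl.current_contact_force()
for z in (58,50,42,34,26,20,15):
    ctrl.servo_line(W(0,0,z),feed=.06); d=ctrl.current_contact_force()-f0; print(z,d.round(1))
    if np.linalg.norm(d)>6: break
print(ctrl.current_time_s(),ctrl.current_tcp_pos())
s,p=snap('wrist','w4'); np.save('w4p.npy',np.r_[p[0],p[1]])
```

```text
58 [-0.5 -0.5 -0.6]
50 [ 0.7  0.4 -0.5]
42 [-0.8 -0.2  0.4]
34 [ 0.  -0.2 -0.3]
26 [ 0.2 -0.8 -0.3]
20 [ 0.6 -1.   0. ]
15 [ 0.6 -0.5 -0.8]
19.8167 [0.51039832 0.08320972 0.01474212]
```

View pics/w4.png

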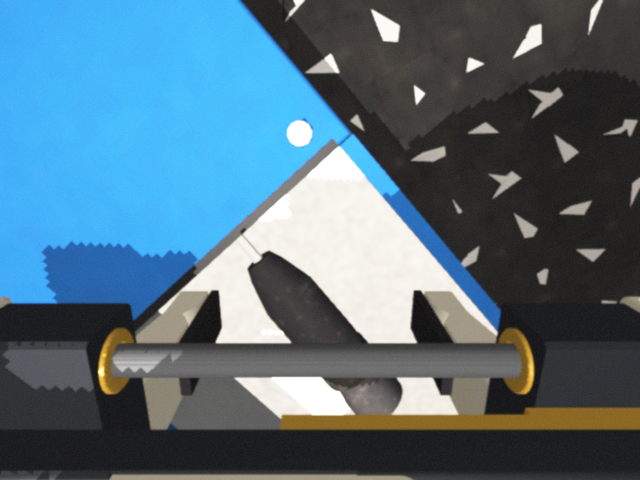

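The open fingers went in diagonally with no contact forces and now straddle the handle, at (250–400, 250–410). I'll close gently, then turn the grip back to straight.

Run:
```python
from h import *
close_gripper(8); print(ctrl.current_opening(),ctrl.current_contact_force().round(1),ctrl.current_time_s())
s,p=snap('wrist','w5'); np.save('w5p.npy',np.r_[p[0],p[1]])
```

```text
0.02916942711648043 [ 1.6  0.3 -0.4] 20.8333
```

View pics/w5.png

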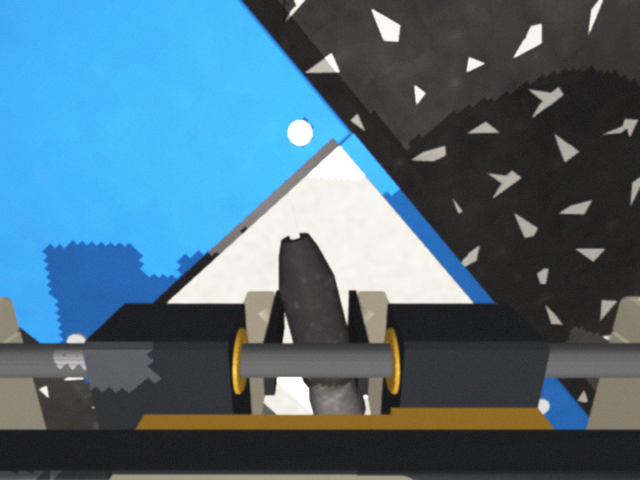

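As expected, it yawed and is gripped with about 12° of misalignment left (tip against the wall, opening 29 mm). Turning back should free the tip and let it align.

Run:
```python
from h import *
H=np.pi/2
for d in (.45,.2,0):
    ctrl.servo_line(W(0,0,15),q(-H-d+TH),feed=.2); print(d,ctrl.current_opening().round(4),ctrl.current_contact_force().round(1),ctrl.current_torque().round(2))
close_gripper(25); print(ctrl.current_opening(),ctrl.current_contact_force().round(1),ctrl.current_time_s())
s,p=snap('wrist','w6'); np.save('w6p.npy',np.r_[p[0],p[1]])
```

```text
Traceback (most recent call last):
AttributeError: 'float' object has no attribute 'round'
```

Run:
```python
from h import *
H=np.pi/2
for d in (.2,0):
    ctrl.servo_line(W(0,0,15),q(-H-d+TH),feed=.2); print(d,ctrl.current_opening(),ctrl.current_contact_force().round(1),ctrl.current_torque().round(2))
close_gripper(25); print(ctrl.current_opening(),ctrl.current_contact_force().round(1),ctrl.current_time_s())
s,p=snap('wrist','w6'); np.save('w6p.npy',np.r_[p[0],p[1]])
```

```text
0.2 0.026687902592569215 [-0.2  0.6 -1.3] [0.05 0.09 0.03]
0 0.02594247803396404 [-0.5  0.5 -0.6] [0.08 0.12 0.  ]
0.02534161111919927 [-0.6 -0.3 -1.1] 22.2833
```

View pics/w6.png

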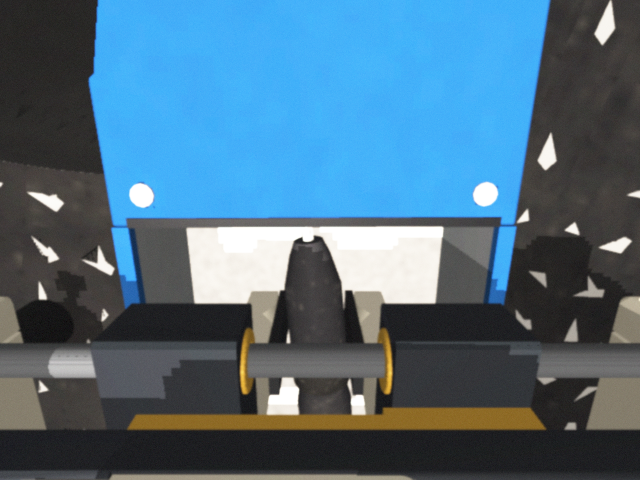

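Aligned: opening 25.9 mm, which matches the 26 mm handle, with the nose at (308, 240). I'll find where along the handle the grip lies.

Run:
```python
from h import *
s=viewer.snapshot('wrist'); v=np.load('w6p.npy'); p=(v[:3],v[3:])
print(E(ray(s,[[308,240],[280,290]],.017,p)), E(ray(s,[[128,219],[500,219]],.052,p)))
H=np.pi/2
a=ik(W(-5,-14,45),q(-H+TH,.35)); print(a)
```

```text
[[  3.04239197 -36.21455406]
 [ 15.16821116 -13.93953825]] [[ 57.44733186 -54.00613789]
 [-56.72026561 -53.70746297]]
[ 0.22767057  0.32824732 -0.40484524 -0.47706957 -0.81466265  0.11329385]
```

```bash
python3 - <<'E'
from h import *
H=np.pi/2
def st(n): print(n,ctrl.current_opening(),ctrl.current_contact_force().round(1),ctrl.current_tcp_pos().round(4),ctrl.current_time_s())
ctrl.servo_line(W(-2,0,16.5),feed=.05)
ctrl.servo_line(W(-3,-14,17),feed=.08); st('back')
ctrl.servo_line(W(-5,-14,33),q(-H+TH,.18),feed=.06); st('t1')
ctrl.servo_line(W(-5,-14,47),q(-H+TH,.35),feed=.06); st('t2')
for n in ('side','wrist','top'):
    s,p=snap(n,n+'7')
E
python3 - <<'E'
import cv2
a=cv2.imread('pics/side7.png')[190:310,260:450]; b=cv2.imread('pics/wrist7.png')
cv2.imwrite('pics/s7z.png',cv2.resize(a,None,fx=4,fy=4,interpolation=cv2.INTER_CUBIC))
E
```

```text
back 0.02559788539386827 [ 1.  -0.4 -0.1] [0.5075 0.0684 0.017 ] 22.9583
t1 0.02569818396228308 [ 0.1 -0.  -1.2] [0.5063 0.0683 0.0333] 23.375
t2 0.025761494470351008 [ 0.6  0.9 -1.1] [0.5055 0.0683 0.0464] 23.7583
```

View pics/s7z.png

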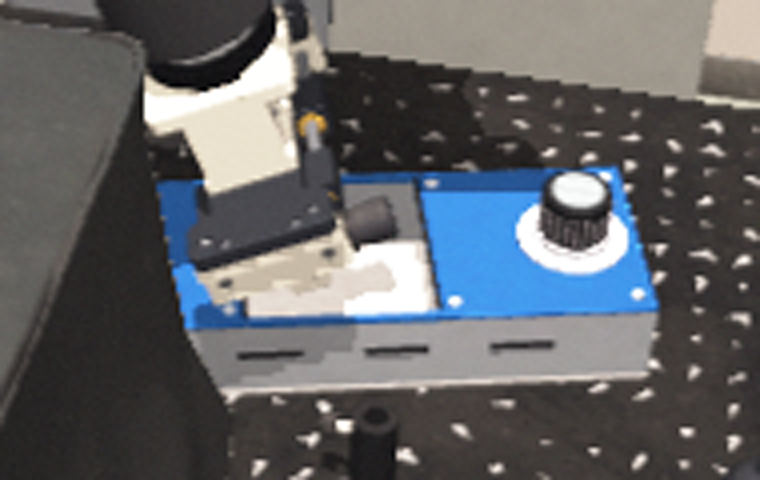

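View pics/wrist7.png

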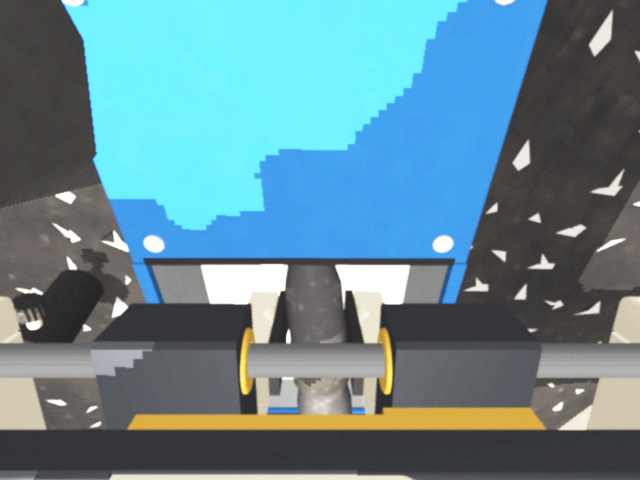

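The handle end is tilted up through the window (s7z at (370, 220)), the grip hasn't changed and there are no contact forces. I'll draw it out along its axis, then lift.

Run:
```python
from h import *
def st(n): print(n,ctrl.current_opening(),ctrl.current_contact_force().round(1),ctrl.current_tcp_pos().round(4),ctrl.current_time_s())
for y,z in ((5,55.5),(25,64),(45,73),(62,82)):
    ctrl.servo_line(W(-5,y,z),feed=.09); st(y)
    if np.linalg.norm(ctrl.current_contact_force())>12: break
else:
    ctrl.servo_line(W(-5,68,110),feed=.1); st('u')
    ctrl.servo_line(W(-5,68,320),feed=.25); st('up'); ctrl.wait(.3)
    for n in ('side','wrist','top'): snap(n,n+'8')
    s,p=snap('wrist'); np.save('w8p.npy',np.r_[p[0],p[1]]); st('end')
```

```text
5 0.025710240073411144 [-0.4 -0.3 -0.1] [0.5051 0.0889 0.0556] 24.2917
25 0.025409999568122742 [-0.2  0.5 -0.1] [0.505  0.1082 0.064 ] 24.6833
45 0.025633971090563545 [ 0.2 -0.4 -0.6] [0.5047 0.128  0.073 ] 25.075
62 0.025844117042418357 [-0.1 -0.  -1.1] [0.5045 0.1452 0.082 ] 25.4417
u 0.025464530237528253 [ 0.4  0.7 -1.8] [0.5046 0.1512 0.1105] 25.875
up 0.0258874419047583 [ 0.7 -0.5 -0.6] [0.5037 0.151  0.3182] 26.8667
end 0.025864134429822144 [-0.2 -0.5 -0.9] [0.5044 0.1511 0.3198] 27.3667
```

View pics/side8.png

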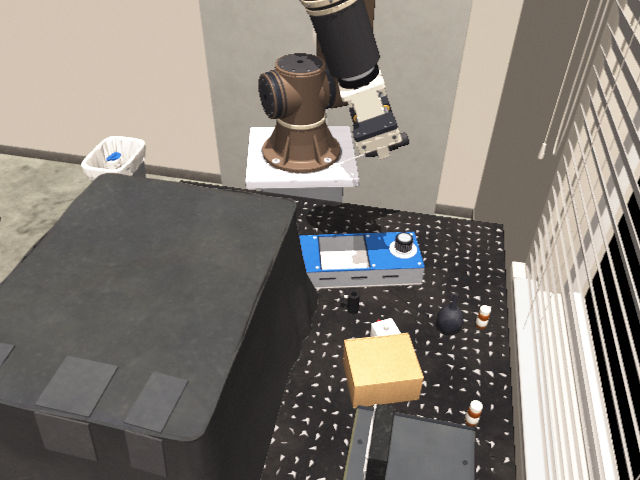

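View pics/wrist8.png

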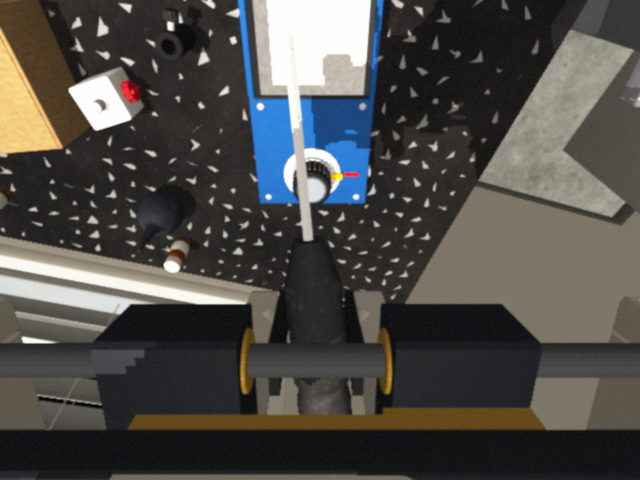

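View pics/top8.png

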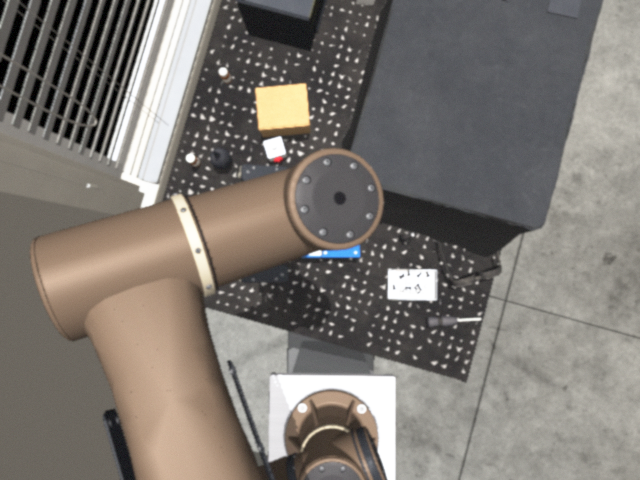

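The driver hangs free (wrist view: shaft from (308, 240) to tip (292, 38)), and the lug at (337, 176) still meets the red mark at (350, 174). I'll triangulate the tip height from two views, compare the bystanders, and hand in.

Run:
```python
from h import *
ss,_=snap('side'); sw,p=snap('wrist')
def P(s,po=None):
    M,o=cam(s,po); return np.array([[s['fx'],0,s['cx']],[0,s['fy'],s['cy']],[0,0,1]])@np.c_[M.T,-M.T@o]
X=cv2.triangulatePoints(P(ss),P(sw,p),np.array([[342.],[163]]),np.array([[292.],[38]])); X=(X[:3]/X[3]).T[0]; print('tip',X,proj(ss,X),proj(sw,X,p))
a=cv2.imread('pics/side0.png').astype(int);b=cv2.imread('pics/side8.png').astype(int)
d=np.abs(a-b).max(2)>40; d[:230]=0; print('side diff px below row 230:',np.argwhere(d)[:, ::-1].min(0),np.argwhere(d)[:, ::-1].max(0),d.sum())
d[228:275,300:425]=0; print('outside enclosure',d.sum())
a=cv2.imread('pics/top0.png').astype(int);b=cv2.imread('pics/top8.png').astype(int); print('short driver diff',(np.abs(a-b).max(2)>40)[300:340,415:490].sum())
print(ctrl.current_joint_vel().round(3),ctrl.current_opening())
```

```text
tip [0.51472166 0.06325354 0.29125883] [[337.06507094 163.74978083]] [[290.80466459  91.09123864]]
side diff px below row 230: [321 230] [412 268] 851
outside enclosure 0
short driver diff 0
[ 0.001 -0.002 -0.    -0.     0.001 -0.   ] 0.02571358010758439
```

The triangulation disagrees with my picked tip pixel by 53 px, so I'll zoom in before handing in.

Run:
```python
from h import *
ss,_=snap('side'); sw,p=snap('wrist')
u=R.from_quat(p[1]).as_matrix()[:,0]; print(u)
for L in (-.110,.110):
    X=p[0]+u*L; print(L,X,proj(ss,X),proj(sw,X,p))
a=cv2.resize(ss['pixels'][120:190,310:420,::-1],None,fx=5,fy=5,interpolation=cv2.INTER_CUBIC)
b=cv2.resize(sw['pixels'][10:250,240:360,::-1],None,fx=2,fy=2,interpolation=cv2.INTER_CUBIC)
c=np.zeros((480,800,3),np.uint8); c[:350,:550]=a; c[:480,555:795]=b; cv2.imwrite('pics/z9.png',c)
```

```text
[ 0.01437595 -0.939268   -0.34288329]
-0.11 [0.50283991 0.25445773 0.35774358] [[436.18101479 129.60511291]] [[315.70409194 502.22384244]]
0.11 [0.50600262 0.04781877 0.28230926] [[328.91189613 165.24890846]] [[315.69964714  38.76926601]]
```

View pics/z9.png

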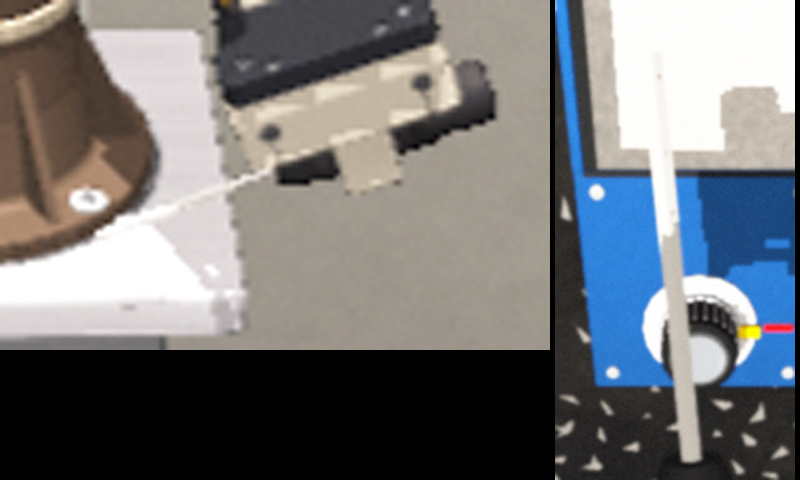

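The side-view tip merges with the white cart, so my first pixel was wrong. The tip expected from the gripper pose projects to row 38.8 in the wrist view, and it is seen at row 38. In the side view it projects to (329, 165), where the shaft visibly ends. So the tip is at z ≈ 0.28 m, about 0.23 m above the cover.

```bash
python3 -c "
from workcell import ctrl
print(ctrl.current_time_s()); ctrl.hand_in()"
```

```text
27.5667
the job is handed in; nothing more can be done
```

The collar is locked, the long driver is out and held still, and the job was handed in at 27.6 s of the 48 s allowed.

**What I did**
1. I turned the collar clockwise to the stop.
2. I drew the driver back about 25 mm by pressing closed fingertips on its handle and dragging.
3. I put the open fingers in diagonally, since they are wider than the window. I gripped the handle, turned it straight, tilted it about 20° and brought it out handle first.

**Last checks**
- **Collar:** right after turning, the lug (y = 136.2 mm) lined up with the red mark (y = 136.1 mm). They still met in the last picture.
- **Grip:** it held steady at 25.7 mm on the 26 mm handle, joints at rest. Force readings while bringing it out stayed under about 2 N.
- **Height:** the tip, the driver's lowest point, is at about z = 0.28 m, roughly 23 cm above the cover.
- **Other things:** comparing pictures from before and after showed no change on the bench around the enclosure in the side view, nor at the short driver in the top view.

**What disagreed:** my first two-view measurement of the tip was off by 53 pixels, because the tip blends into the white cart in the side view. The height above comes from the gripper pose and driver length. It matches the wrist view to within 1 pixel along the driver, but 24 pixels off sideways, so the driver sits a few degrees askew in the grip.

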